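Seat a core rod in a plaster mould and lock it with the cam lever

TASK

Get the plaster mould ready for casting: by its black knob, slide the steel core rod gently across the cavity until its round nose is fully home on the bottom of the blind socket in the far wall. Then flip the cam lever over centre, all the way down to its stop, so that the rod stays clamped where it is seated. The plaster chips easily, so do not push the rod hard into the socket.

Things in the scene. Friction and masses are not known exactly. Their poses are not given: they have to be found in the camera images.
- mould: Fixed plywood board 170 x 285 x 16 mm with a plywood frame of white plaster (146 x 200 mm, top z 78 mm, keys to 83) round an open cavity 80 mm wide; at its -y end an aluminium rod clamp 52 mm square, 125 mm high, with a steel cam lever. Origin: table level, under the rod; z up; y along the rod, knob to far wall. Clamp centre y -82.5 mm, frame y -52.5 to 147.5, near wall to -5.5, board -130 to 154.
- core_rod: Loose steel rod, 14 mm thick, 276 mm long, about 0.22 kg: round nose at the +y end, black knob at the other. Lies level 62 mm above the table along the mould's y, in the clamp's V block and a 16 mm bore of the near wall; slides with 1 to 4 N of friction while the lever is open. Origin: tip of the nose, at first in the cavity, 34 to 71 mm short of the socket's bottom; its y points out of the nose.
- knob (a point): Centre of the round black knob, on the rod's axis, 262 mm behind the nose tip. 32 mm across, 30 mm long along the rod. With the rod home it is 70 to 78 mm from the lever's plane.
- core_print: Plaster block, 80 mm wide, 44 mm thick, top z 78 mm, fixed at the cavity's far end (origin at y = 102 to 109 mm of the mould); in its face, in line with the rod, a round blind socket 16 mm wide, 18 mm deep, mouth chamfered. Chips under more than 15 N from the rod. Origin: centre of the socket's flat bottom, where the nose must rest (out of sight); axes as the mould's, y deeper.
- lever (a joint): Lever angle q, rad: 0 open, 2.05 down on its stop, starts 0 to 0.25. Turns about the mould's y; points along (sin(q-0.52), 0, cos(q-0.52)) of the mould: up and to -x when open, nearly level to +x when down. A spring resists it, most at about 1.0 (6 to 7 N at the tip), nothing at dead centre, 1.75; past 1.85 it springs on to the stop and stays. Let go before 1.65 it springs back open.
- lever_tip (a point): Point in the lever's rounded tip, on its middle line, 90 mm from the pivot. The steel lever is 18 mm wide (along the mould's y) and 12 mm thick there, the tip 16 mm thick, ending 102 mm from the pivot; it can be pinched across its width or pushed.
- lever_hinge (a point): Pivot of the lever, 104 mm above the table, over the rod at y = -82.5 mm of the mould.
- pad: Small brass pad, 14 x 34 mm, under the cam between the clamp's cheeks: 2.5 mm above the rod while the lever is open, pressing it with about 35 N when the lever is down.

How it is judged:
On the way:
1. the rod's nose is pressed lightly home on the socket's bottom, the lever still open (y of core_rod in the frame of core_print above -0.0012 m and contact force between core_rod and core_print above 1 N and value of joint lever below 0.8 rad), for 0.1 s.
At the end, for the whole second after the job is handed in: the lever lies down on its stop (angle above 1.97 rad), the nose is within 1.2 mm of the socket's bottom, the pad presses the rod with more than 25 N and the rod is at rest (value of joint lever above 1.97 rad and y of core_rod in the frame of core_print above -0.0012 m and contact force between pad and core_rod above 25 N and linear speed of core_rod below 0.01 m/s); the robot touches nothing.
It fails at once if the rod is driven into the plaster with more than 15 N (contact force between core_rod and core_print above 15 N).
It also fails if it takes over 51 s, if anything falls off the work surface, if the arm or the gripper's body presses on something with over 40 N, if the wrist force passes 120 N, or if a joint passes its speed limit or range.

ROBOT

A 6-joint arm with a two-finger parallel gripper is mounted at the origin on a cart in front of the work surface, level with it; the furniture and walls round the work are solid. World frame = base frame: x ahead of the robot, y to its left, z up, the work surface at z = 0. Lengths are in m, angles in rad, forces in N, time in s.
With the tool pointing down it reaches from about 0.3 to 0.775 m from the base axis. Payload 14.6 kg.
Tool frame: the origin (TCP) lies at the centre of the arm's flange, where the gripper is bolted on; the fingertips stand 199 mm ahead of it and the grasp point (between the pads) lies 180 mm ahead of it; z points along the fingers, y is the line along which they close (so a half turn about z gives the same grasp; the last joint's range is limited). The gripper opens to 94 mm and grips with 3 to 60 N. Pads are 16 mm wide; open, the fingers measure 119 mm over their backs; the gripper's body (75 mm by 177 mm) begins 78 mm behind the grasp point.
Start: joints at [-1.292, 0.3, 1.521, -0, 1.321, -0.067], TCP at [0.186, -0.517, 0.405] pointing down, gripper open.
Joint ranges: [-3.03, 3.03], [-0.79, 2.21], [0.23, 2.52], [-1.04, 4.18], [0, 3.07], [-2.55, 2.55]. Speed limits (rad/s): [2.22, 2.22, 2.57, 3.14, 3.14, 3.14].

INTERFACE

Orientations are given as [roll, pitch, yaw] about the fixed x, y, z axes, in that order (R = Rz(yaw) Ry(pitch) Rx(roll)).
In Python, from station import ctrl gives the robot as it stands. The module is installed in compiled form; this text tells all that it offers.
- The arm moves only by the tool servo_tool, never from a script. Its argument "motion" is a list of rows, each a list of 5 numbers: the closure, from 0 (fully open) to 1 (shut), then the shift along the world's x, y, z in cm, then the turn about the world's z in degrees. A call has 1 to 20 rows; each row is the pose to reach, as a shift and turn from the pose commanded when the call began; what a row does not reach only later rows make up. A row lasts 1/8 s, in which the tool goes at most 62.5 mm and 10.7 degrees, less where a joint would pass 70% of its speed; a pose out of reach is approached as far as the arm can. A call with a gripper value outside its range is refused whole. The fingers move at their own pace and stop on an object; "squeeze" is the grip in N (left out, the last holds). Time passes only in rows, so rows that repeat a pose let the fingers close. It gives the time, the measured TCP pose, the force, the opening and the grip force at its end, in the units of the state.
- ctrl.get_obs(): the state, without advancing time (a new reading comes with each control period).
- ctrl.camera(name): name is "scene" or "top" or "wrist"; returns a dict with "image" (480x640x3 uint8, red, green, blue), "fx", "fy", "cx", "cy" (pixels), "camera_from_world" (4x4, takes a point from world to camera coordinates); the wrist camera has in their place "hand_eye" (4x4, takes a point from camera to tool coordinates, whose origin is the TCP and whose axes are the flange's). Camera axes: x right, y up, looking along -z (the intrinsics and any distortion apply to the point x, -y, -z); pixel columns grow to the right and rows downward; lengths in m; the calibration is good to about 2 mm. A picture is of the moment at which its call begins: read the wrist's pose just before it. There is no depth.
- ctrl.hand_in(): hands the job in; it is judged then, once.
The state is a dict: "time_s": time; "qpos": joint angles; "joint_vel": joint speeds; "tau": joint torques, N m; "ee_pos": TCP position; "eef_rot": TCP orientation; "force": force on the tool from outside, world axes, zero at the start; "moment": the same for the moment, N m; "grip_width": finger opening in m; "grip_force": force on a finger pad.
Only numpy, scipy, OpenCV 4.12 (cv2) and the standard library are available. Lean on these libraries where they do the work, as an engineer would, in place of code of your own. Each camera call takes 0.05 s, during which the arm holds its last target. There are 200 camera calls.

## Working session

There is one attempt and no reset: what is moved stays moved. The work goes in short steps, Python scripts to look and compute and a tool call to move; the robot and the scene stay as the last step left them, time stands still between calls to the robot, and variables do not carry over. Pictures are saved under pics/ and viewed, at most 10 in all, crops included, and the job is handed in when it is done.

Besides the shell and the picture viewer there is one more tool, called by a JSON object that holds its "method" and its "body". servo_tool: Moves the arm, as the interface text tells. Its arguments: {"type":"object","properties":{"motion":{"type":"array","items":{"type":"array","items":{"type":"number"}}},"squeeze":{"type":"number"}},"required":["motion"]}

```bash
mkdir -p pics
python3 - <<'E'
from station import ctrl
import cv2,numpy as np
o=ctrl.get_obs();print({k:np.round(v,4).tolist() for k,v in o.items()})
for n in("scene","top"):
    c=ctrl.camera(n);cv2.imwrite(f"pics/{n}0.png",c["image"][:,:,::-1])
    print(n,c["fx"],c["fy"],c["cx"],c["cy"],np.round(c["camera_from_world"],4).tolist(),[k for k in c])
E
```

```text
{'time_s': 0.0, 'qpos': [-1.2916, 0.3005, 1.5216, 0.0, 1.3207, -0.0666], 'joint_vel': [0.0008, 0.0015, -0.0004, 0.0002, -0.0007, 0.0005], 'tau': [0.004, -53.1799, -35.2732, 0.071, 0.0244, -0.0001], 'ee_pos': [0.1864, -0.5174, 0.4041], 'eef_rot': [-3.1405, -0.0001, 0.3458], 'force': [-0.053, 0.2661, 0.4408], 'moment': [-0.0253, -0.0022, -0.0463], 'grip_force': 0.0, 'grip_width': 0.0938}
scene 466.37100667138355 466.37100667138355 317.16329369689527 234.78067424032628 [[-0.8019, -0.5969, -0.026, 0.4296], [0.2571, -0.3842, 0.8867, -0.2367], [-0.5393, 0.7044, 0.4615, -0.6377], [0.0, 0.0, 0.0, 1.0]] ['image', 'fx', 'fy', 'cx', 'cy', 'camera_from_world']
top 436.83539549267647 436.83539549267647 323.87436767280747 237.66302338796544 [[0.0565, -0.9984, 0.0026, -0.0236], [0.9763, 0.0558, 0.2089, -0.5348], [-0.2088, -0.0093, 0.9779, -0.8625], [0.0, 0.0, 0.0, 1.0]] ['image', 'fx', 'fy', 'cx', 'cy', 'camera_from_world']
```

View pics/scene0.png

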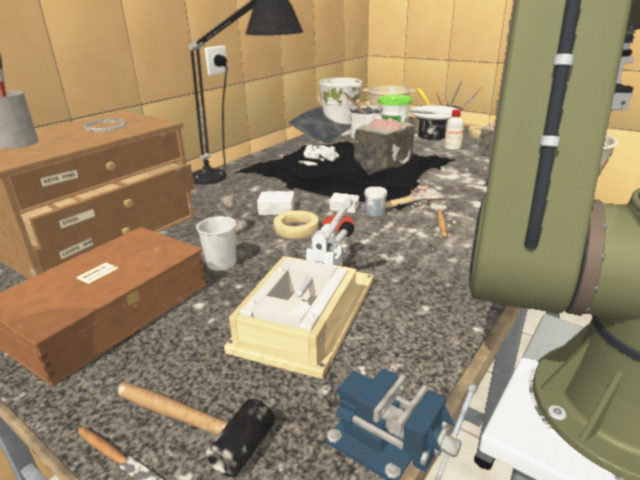

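View pics/top0.png

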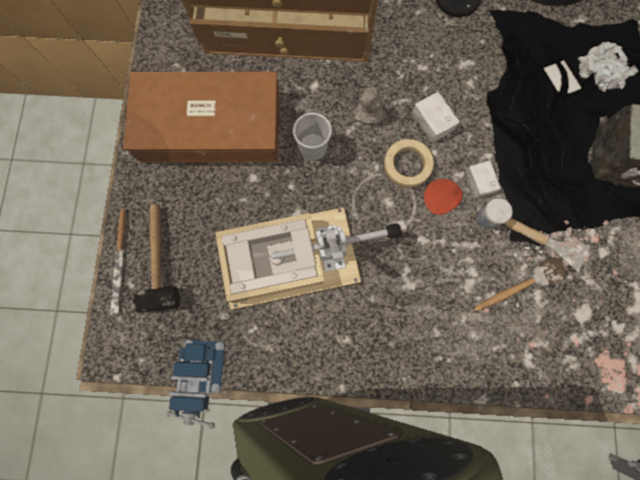

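The top view shows the mould at about (290,257), with its y axis pointing to image left. The knob is at (395,231) and the nose at (272,257). I'll zoom in next.

```bash
cat > h.py <<'E'
from station import ctrl
import cv2,numpy as np
def ray(c,u,v,T=None):
    d=np.array([(u-c["cx"])/c["fx"],-(v-c["cy"])/c["fy"],-1.])
    if T is None: T=np.linalg.inv(c["camera_from_world"])
    return T[:3,3],T[:3,:3]@d
def onz(c,u,v,z,T=None):
    o,d=ray(c,u,v,T);return o+d*(z-o[2])/d[2]
E
python3 - <<'E'
from h import *
c=ctrl.camera("top");im=c["image"][:,:,::-1]
cr=im[200:315,205:415];cv2.imwrite("pics/t1.png",cv2.resize(cr,None,fx=3.8,fy=3.8,interpolation=cv2.INTER_CUBIC))
g=im.max(2)[215:245,380:410];m=(g<60).astype(np.uint8)
n,l,s,ce=cv2.connectedComponentsWithStats(m);print(s,ce+[380,215])
h=cv2.cvtColor(im,cv2.COLOR_BGR2HSV)[195:320,205:370]
m=cv2.inRange(h,(12,50,120),(32,180,255))
ct=max(cv2.findContours(cv2.morphologyEx(m,cv2.MORPH_CLOSE,np.ones((5,5))),0,2)[0],key=cv2.contourArea)
b=cv2.boxPoints(cv2.minAreaRect(ct))+[205,195]
print(b);print([np.round(onz(c,*p,.016),4) for p in b])
E
```

```text
[[  0   0  30  30 699]
 [  7   9  17  19 185]
 [ 25  18   5   4  11]
 [ 27  28   3   2   5]] [[394.24892704 228.71816881]
 [394.36216216 231.76216216]
 [406.54545455 234.72727273]
 [408.2        243.6       ]]
[[208.46159792 224.05951691]
 [349.54670715 202.22491837]
 [362.95875549 288.88734436]
 [221.87364197 310.72193909]]
[array([0.5601, 0.2638, 0.016 ]), array([ 0.6282, -0.0456,  0.016 ]), array([ 0.4366, -0.0829,  0.016 ]), array([0.3734, 0.2143, 0.016 ])]
```

View pics/t1.png

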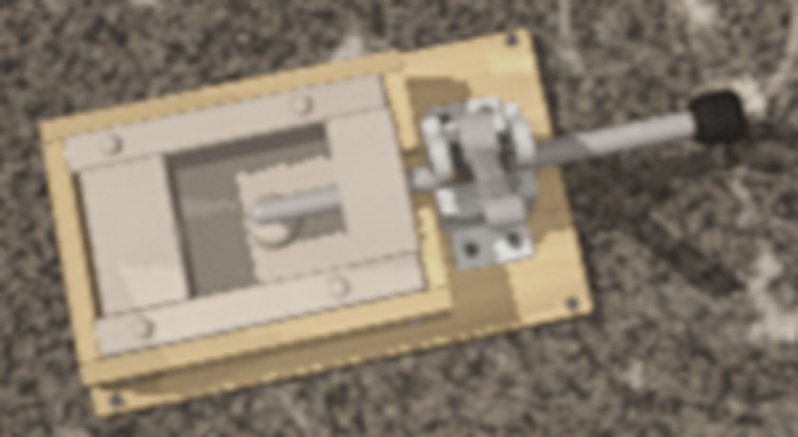

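The zoomed crop shows the nose tip at (247,214), the knob at (719,117), the core-print face edge from (165,160) to (188,298), the lever tip at (505,210) and the board corners at (527,30), (590,312) and (95,413).

Run:
```python
from h import *
c=ctrl.camera("top")
f=lambda u,v,z:onz(c,205+u/3.8,200+v/3.8,z)
K=f(719,117,.062);N=f(247,214,.062);A=f(527,30,.016);B=f(590,312,.016);C=f(95,413,.016)
R1=f(620,137,.062);R2=f(310,203,.062);F1=f(165,160,.078);F2=f(188,298,.078)
for n in "K N A B C R1 R2 F1 F2".split(): print(n,np.round(eval(n),4))
yaw=lambda d:np.degrees(np.arctan2(-d[0],d[1]))
print("yaw rod",yaw(N-K),yaw(C-B),yaw(A-B)+90, "len",np.linalg.norm(N-K))
ax=(C-B)/np.linalg.norm(C-B)
M=(A+B)/2+ax*.130;print("mould origin from board",M)
for F in(F1,F2):print("face y in mould",(F-M)@ax)
print("nose y",(N-M)@ax,"K lateral",np.cross(ax,K-M)[2],np.cross(ax,N-M)[2])
```

```text
K [ 0.5573 -0.1398  0.062 ]
N [0.4883 0.1159 0.062 ]
A [ 0.6143 -0.0331  0.016 ]
B [ 0.4508 -0.0766  0.016 ]
C [0.3786 0.1975 0.016 ]
R1 [ 0.5429 -0.0856  0.062 ]
R2 [0.4964 0.0821 0.062 ]
F1 [0.5126 0.1603 0.078 ]
F2 [0.439  0.1413 0.078 ]
yaw rod 15.090574701806863 14.752429113236904 14.870679181765922 len 0.2648735337542294
mould origin from board [0.49943592 0.07087527 0.016     ]
face y in mould 0.08315728877272492
face y in mould 0.08347581872701126
nose y 0.046380429715846355 K lateral -0.0022984372683043514 -0.0007352279396244856
```

{"method": "servo_tool", "body": {"motion": [[0,3.1,3.1,0,7.1],[0,6.2,6.3,0,14.2],[0,9.3,9.4,0,21.3],[0,12.4,12.6,-1,28.4],[0,15.5,15.7,-2,35.5],[0,18.6,18.8,-3,42.6],[0,21.7,22,-4,49.7],[0,24.8,25.1,-5,56.8],[0,27.8,28.3,-6,63.9],[0,30.9,31.4,-7,71],[0,34,34.6,-7.5,78.1],[0,37.1,37.7,-7.5,85.2],[0,37.1,37.7,-7.5,85.2],[0,37.1,37.7,-7.5,85.2]], "squeeze": 8}}

```text
time_s: 1.95
ee_pos: [0.5571, -0.1407, 0.3294]
eef_rot: [-3.141, -0.0, 1.832]
force: [-0.2, 0.0, 0.8]
grip_width: 0.094
grip_force: 0.0
```

Run:
```python
from h import *
from scipy.spatial.transform import Rotation as R
o=ctrl.get_obs();print({k:np.round(o[k],4).tolist() for k in("time_s","ee_pos","eef_rot","force","qpos")})
T=np.eye(4);T[:3,:3]=R.from_euler("xyz",o["eef_rot"]).as_matrix();T[:3,3]=o["ee_pos"]
w=ctrl.camera("wrist");W=T@np.array(w["hand_eye"]);print(np.round(w["hand_eye"],3).tolist(),w["fx"],w["cx"],w["cy"])
s=ctrl.camera("scene")
cv2.imwrite("pics/w2.png",w["image"][:,:,::-1]);cv2.imwrite("pics/s2.png",cv2.resize(s["image"][130:330,200:466,::-1],None,fx=3,fy=3))
```

```text
{'time_s': 1.95, 'ee_pos': [0.5571, -0.1407, 0.3294], 'eef_rot': [-3.141, -0.0002, 1.8319], 'force': [-0.1785, 0.0361, 0.8177], 'qpos': [-0.311, 0.4243, 1.534, -0.0002, 1.1839, -0.5721]}
[[0.0, 0.96, 0.28, 0.082], [1.0, 0.0, -0.001, 0.0], [-0.001, 0.28, -0.96, 0.02], [0.0, 0.0, 0.0, 1.0]] 405.82002398481455 317.37880394986144 234.06738793845923
```

View pics/w2.png

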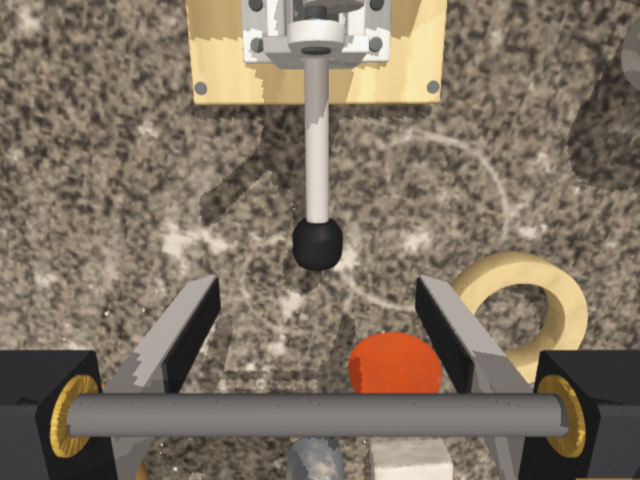

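View pics/s2.png

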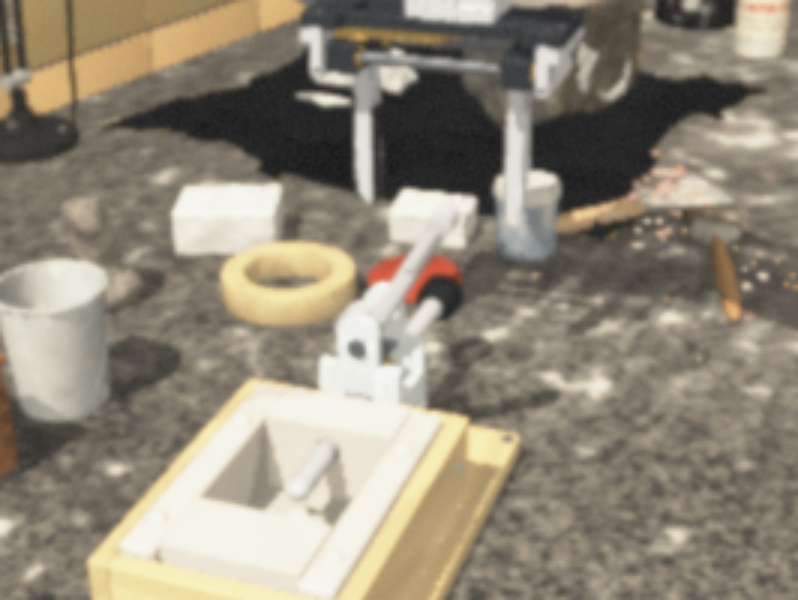

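The wrist view shows the rod running straight up the image at column 317, with the knob centred at (317,244) between the fingers. The fingers are aligned with it.

```bash
cat >> h.py <<'E'
from scipy.spatial.transform import Rotation as R
def wrist():
    o=ctrl.get_obs();T=np.eye(4);T[:3,:3]=R.from_euler("xyz",o["eef_rot"]).as_matrix();T[:3,3]=o["ee_pos"]
    w=ctrl.camera("wrist");return o,w,T@np.array(w["hand_eye"])
E
python3 - <<'E'
from h import *
o,w,W=wrist()
K=onz(w,317.5,244,.062,W);P=onz(w,317,75,.062,W);b1=onz(w,192,103,.016,W);b2=onz(w,441,103,.016,W)
ax=P-K;ax/=np.linalg.norm(ax)
print(K,ax,np.degrees(np.arctan2(-ax[0],ax[1])),b1,b2)
M=(b1+b2)/2+ax*.13;print("M",M,"knob y",(K-M)@ax,"nose",(K-M)@ax+.262,"lat",np.cross(ax,K-M)[2])
E
```

```text
[ 0.55654064 -0.1377265   0.062     ] [-0.26028294  0.96553239  0.        ] 15.086851328667748 [ 0.45065571 -0.07566196  0.016     ] [ 0.61635788 -0.03150203  0.016     ]
M [0.49967001 0.07193722 0.016     ] knob y -0.2172395649086885 nose 0.0447604350913115 lat -0.00033853758038427523
```

{"method": "servo_tool", "body": {"motion": [[0,0,-0.1,-2.5,0],[0,0,-0.1,-5,0],[0,0,-0.1,-7,0],[0,0,-0.1,-7.9,0],[0.4,0,-0.1,-7.9,0],[0.6,0,-0.1,-7.9,0],[0.75,0,-0.1,-7.9,0],[0.75,0,-0.1,-7.9,0],[0.75,0,-0.1,-7.9,0],[0.75,0,-0.1,-7.9,0]], "squeeze": 8}}

```text
time_s: 3.35
ee_pos: [0.5574, -0.1414, 0.2507]
eef_rot: [3.142, 0.0, 1.833]
force: [-0.3, -0.4, -0.3]
grip_width: 0.0375
grip_force: 0.0
```

{"method": "servo_tool", "body": {"motion": [[0.8,0,0,0,0],[0.8,0,0,0,0],[0.8,0,0,0,0],[0.8,0,0,0,0]], "squeeze": 8}}

```text
time_s: 3.85
ee_pos: [0.5574, -0.1414, 0.2506]
eef_rot: [-3.141, -0.0, 1.833]
force: [0.0, -0.4, -0.2]
grip_width: 0.0312
grip_force: 8.0
```

{"method": "servo_tool", "body": {"motion": [[0.8,-0.05,0.19,0,0],[0.8,-0.13,0.48,0,0],[0.8,-0.23,0.87,0,0],[0.8,-0.34,1.26,0,0],[0.8,-0.44,1.64,0,0],[0.8,-0.54,2.03,0,0],[0.8,-0.65,2.41,0,0],[0.8,-0.75,2.8,0,0],[0.8,-0.86,3.19,0,0],[0.8,-0.96,3.57,0,0],[0.8,-1.04,3.86,0,0]], "squeeze": 8}}

```text
time_s: 5.22
ee_pos: [0.547, -0.1026, 0.2507]
eef_rot: [-3.142, 0.0, 1.833]
force: [-0.8, -4.0, 1.6]
grip_width: 0.0312
grip_force: 8.1
```

Run:
```python
from h import *
o,w,W=wrist();print(np.round(o["force"],2),o["ee_pos"])
t=ctrl.camera("top")["image"][200:315,205:415,::-1];s=ctrl.camera("scene")["image"][150:330,230:430,::-1]
t=cv2.resize(t,(600,329));s=cv2.resize(s,(300,270));ww=cv2.resize(w["image"][:,:,::-1],(300,225))
im=np.zeros((600,600,3),np.uint8);im[:329]=t;im[330:600,:300]=s;im[330:555,300:]=ww;cv2.imwrite("pics/m3.png",im)
```

```text
[-0.76 -4.01  1.58] [ 0.54695424 -0.10260077  0.25069004]
```

View pics/m3.png

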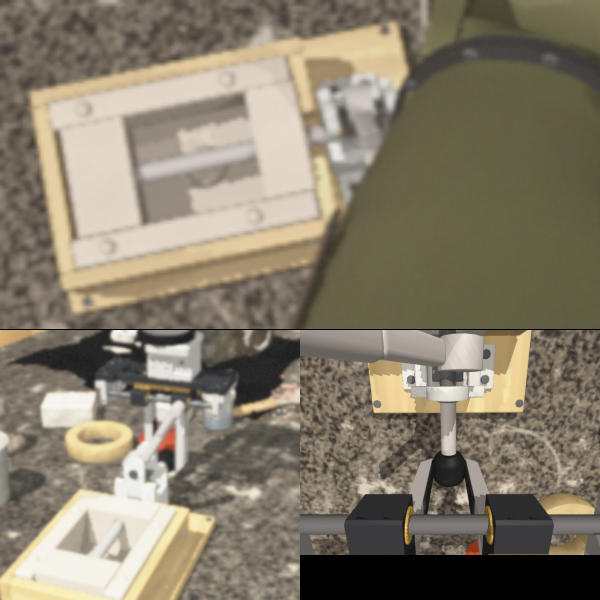

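The nose has reached the socket mouth, at about (140,172) in the composite. The lever points towards mould -x and clears the gripper. About 17 mm remain.

{"method": "servo_tool", "body": {"motion": [[0.8,-0.03,0.1,0,0],[0.8,-0.08,0.29,0,0],[0.8,-0.13,0.48,0,0],[0.8,-0.18,0.68,0,0],[0.8,-0.23,0.87,0,0],[0.8,-0.29,1.06,0,0],[0.8,-0.31,1.16,0,0]]}}

```text
time_s: 6.25
ee_pos: [0.5439, -0.0912, 0.2507]
eef_rot: [-3.142, 0.0, 1.833]
force: [-0.7, -6.1, 2.0]
grip_width: 0.0314
grip_force: 8.1
```

{"method": "servo_tool", "body": {"motion": [[0.8,-0.01,0.05,0,0],[0.8,-0.03,0.1,0,0]]}}

```text
time_s: 6.5
ee_pos: [0.5436, -0.0903, 0.2508]
eef_rot: [3.142, 0.0, 1.833]
force: [-1.0, -5.3, 1.5]
grip_width: 0.0316
grip_force: 8.1
```

```bash
cat >> h.py <<'E'
def edge():
    o,w,W=wrist();g=w["image"].max(2)[:,312:323].mean(1)
    r=np.where(g[180:320]<70)[0];return 180+r[0],g[180+r[0]-3:180+r[0]+3].round()
E
python3 - <<'E'
from h import *
print(edge())
im=cv2.imread("pics/m3.png")[330:555,300:];g=im.max(2)[:,146:152].mean(1);r=np.where(g[85:]<70)[0][0]+85;print(r*480/225,g[r-3:r+3])
E
```

```text
(np.int64(269), array([200., 171.,  82.,  32.,  31.,  34.]))
268.8 [204.5        203.66666667 145.          31.33333333  36.33333333
  45.5       ]
```

No slip so far: the knob edge sits at row 269 in both images. I'll continue gently.

{"method": "servo_tool", "body": {"motion": [[0.8,-0.01,0.05,0,0],[0.8,-0.03,0.1,0,0],[0.8,-0.04,0.15,0,0],[0.8,-0.05,0.19,0,0]]}}

```text
time_s: 7.05
ee_pos: [0.5431, -0.0884, 0.2507]
eef_rot: [-3.141, 0.0, 1.833]
force: [-1.7, -5.8, 2.9]
grip_width: 0.0314
grip_force: 8.1
```

```bash
python3 -c "
from h import *
print(edge(),np.round(ctrl.get_obs()['force'],2))"
```

```text
(np.int64(269), array([199., 170.,  81.,  31.,  29.,  33.])) [-1.85 -5.3   2.38]
```

{"method": "servo_tool", "body": {"motion": [[0.8,-0.01,0.05,0,0],[0.8,-0.03,0.1,0,0]]}}

```text
time_s: 7.35
ee_pos: [0.5428, -0.0874, 0.2508]
eef_rot: [-3.142, 0.0, 1.833]
force: [-1.8, -6.0, 2.5]
grip_width: 0.0313
grip_force: 8.1
```

{"method": "servo_tool", "body": {"motion": [[0.8,-0.01,0.05,0,0],[0.8,-0.03,0.1,0,0]]}}

```text
time_s: 7.6
ee_pos: [0.5425, -0.0864, 0.2508]
eef_rot: [-3.142, 0.0, 1.833]
force: [-1.5, -5.3, 3.6]
grip_width: 0.0309
grip_force: 8.1
```

```bash
python3 -c "
from h import *
print(edge(),np.round(ctrl.get_obs()['force'],2))"
```

```text
(np.int64(269), array([199., 169.,  81.,  32.,  30.,  33.])) [-1.51 -5.91  2.37]
```

{"method": "servo_tool", "body": {"motion": [[0.8,-0.01,0.05,0,0],[0.8,-0.03,0.1,0,0]]}}

```text
time_s: 7.9
ee_pos: [0.5422, -0.0855, 0.2508]
eef_rot: [3.141, 0.001, 1.833]
force: [-0.4, -9.2, 1.7]
grip_width: 0.0314
grip_force: 8.1
```

{"method": "servo_tool", "body": {"motion": [[0.8,-0.01,0.05,0,0],[0.8,-0.03,0.1,0,0]]}}

```text
time_s: 8.15
ee_pos: [0.542, -0.085, 0.2509]
eef_rot: [3.141, 0.002, 1.833]
force: [1.7, -13.7, 1.1]
grip_width: 0.0314
grip_force: 8.1
```

```bash
python3 -c "
from h import *
print(edge(),np.round(ctrl.get_obs()['force'],2))"
```

```text
(np.int64(269), array([178., 173., 127.,  52.,  29.,  31.])) [  0.54 -12.24   0.18]
```

The force rose from about 5.5 N of friction to about 13 N with 58 mm of travel, so the nose is home with roughly 7 N of contact. I'll release and lift.

{"method": "servo_tool", "body": {"motion": [[0.8,0,0,0,0],[0.6,0,0,0,0],[0.4,0,0,0,0],[0.2,0,0,0,0],[0.2,0,0,0,0],[0.2,0,0,0,0],[0.2,0,0,2,0],[0.2,0,0,6,0],[0.2,0,0,10,0],[0.2,0,0,14,0],[0.4,0,0,18,0],[0.7,0,0,18,0],[1,0,0,18,0],[1,0,0,18,0]]}}

```text
time_s: 9.95
ee_pos: [0.5419, -0.0843, 0.4294]
eef_rot: [-3.14, -0.001, 1.833]
force: [0.8, 0.1, 0.3]
grip_width: 0.0387
grip_force: 0.0
```

Run:
```python
from h import *
o,w,W=wrist();print(o["ee_pos"],np.round(o["force"],2),o["grip_width"])
s=ctrl.camera("scene")["image"][150:330,230:430,::-1]
im=np.zeros((480,800,3),np.uint8);im[:,:500]=w["image"][:,70:570,::-1];im[:270,500:]=cv2.resize(s,(300,270));cv2.imwrite("pics/m4.png",im)
np.save("W.npy",W)
```

```text
[ 0.54192523 -0.08434886  0.42935693] [0.8  0.12 0.27] 0.03870214152188306
```

View pics/m4.png

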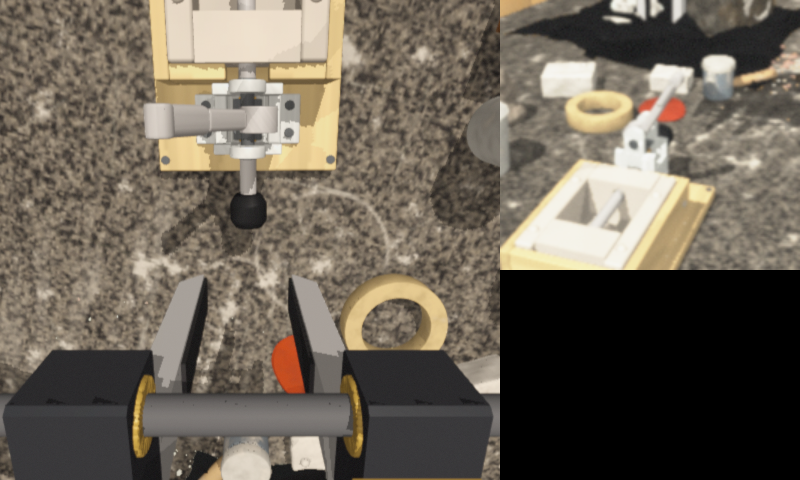

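The wrist view shows the knob at (318,210) and the lever pointing left, with its tip at about (230,121) in full-image pixels. The rod stayed in the socket.

Run:
```python
from h import *
o,w,W=wrist()
K=onz(w,318.5,210,.062,W);ax=np.array([-.2595,.9657,0]);mx=np.array([.9657,.2595,0])
print("K",K,"travel",(K-[.55654,-.13773,.062])@ax)
M=np.array([.4997,.0718,0]);H=M-ax*.0825;print("hinge",H)
for z in(.18,.185,.19):
    P=onz(w,228,121,z,W);print("tip",z,(P-H)@mx,(P-H)@ax)
print("knob lat",(K-H)@mx,(K-H)@ax)
ee=o["ee_pos"];print("move to x=-.078 plane:",(H-.078*mx-ee)*100)
```

```text
K [ 0.54220164 -0.0809713   0.062     ] travel 0.058532681482650624
hinge [ 0.52110875 -0.00787025  0.        ]
tip 0.18 -0.048281159398072974 0.00043532851378232616
tip 0.185 -0.04722044156824628 0.0004898478166636411
tip 0.19 -0.046159723738419596 0.0005443671195449543
knob lat 0.0013996818767621558 -0.07606728846734938
move to x=-.078 plane: [ -9.61887704   5.62412086 -42.96851763]
```

{"method": "servo_tool", "body": {"motion": [[1,-2.6,1.4,0,0],[1,-5.2,2.7,0,0],[1,-7.8,4.1,0,0],[1,-10.3,5.4,0,0],[1,-10.3,5.4,-2,0],[1,-10.3,5.4,-4,0],[1,-10.3,5.4,-5.6,0],[1,-10.3,5.4,-5.6,0],[1,-10.3,5.4,-5.6,0]]}}

```text
time_s: 11.22
ee_pos: [0.439, -0.0304, 0.3752]
eef_rot: [3.141, 0.0, 1.833]
force: [0.2, -0.0, 0.1]
grip_width: 0.0005
grip_force: 0.0
```

Run:
```python
from h import *
o,w,W=wrist();print(o["ee_pos"],np.round(o["force"],2),o["grip_width"])
s=ctrl.camera("scene")["image"][130:310,230:430,::-1]
im=np.zeros((480,800,3),np.uint8);im[:,:500]=w["image"][:,70:570,::-1];im[:270,500:]=cv2.resize(s,(300,270));cv2.imwrite("pics/m5.png",im)
# rows: finger corner path -> cm shifts
ax=np.array([-.2595,.9657,0]);mx=np.array([.9657,.2595,0]);H=np.array([.5211,-.0079,.104])
for a in(-.3,-.15,0,.15,.3,.45,.6,.75,.9,1,1.1,1.2,1.3,1.4,1.47):
    x=.075*np.sin(a)-.007*np.cos(a);z=.075*np.cos(a)+.007*np.sin(a)
    if a<0:x=-.1*np.sin(-a)-.008;z=.070
    d=H+mx*(x-.0125)+[0,0,z+.199]-o["ee_pos"];print(a,np.round(d*100,1))
```

```text
[ 0.43903483 -0.03036276  0.37519705] [ 0.24 -0.05  0.1 ] 0.00045471961437950075
-0.3 [ 3.4  0.9 -0.2]
-0.15 [ 4.8  1.3 -0.2]
0 [6.3 1.7 0.3]
0.15 [7.4 2.  0.3]
0.3 [8.5 2.3 0.2]
0.45 [ 9.5  2.6 -0.2]
0.6 [10.5  2.9 -0.6]
0.75 [11.4  3.1 -1.3]
0.9 [12.3  3.3 -2. ]
1 [12.7  3.5 -2.6]
1.1 [13.1  3.6 -3.2]
1.2 [13.5  3.7 -3.8]
1.3 [13.8  3.7 -4.5]
1.4 [14.   3.8 -5.3]
1.47 [14.1  3.8 -5.8]
```

View pics/m5.png

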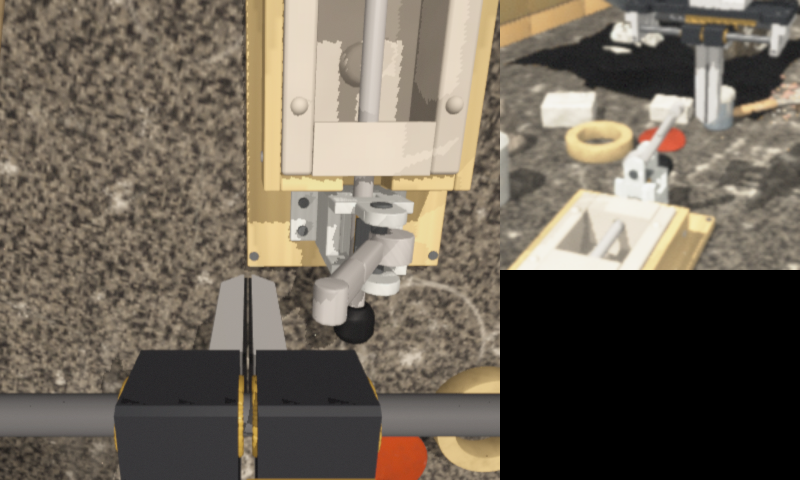

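The closed fingers at (248,280) stand just left of the lever tip at (330,300) and in line with it. I'll start the push now.

{"method": "servo_tool", "body": {"motion": [[1,1.2,0.3,-0.1,0],[1,2.3,0.6,-0.2,0],[1,3.4,0.9,-0.2,0],[1,4.8,1.3,-0.2,0],[1,6.3,1.7,0,0],[1,7.4,2.0,0.1,0],[1,8.5,2.3,0.1,0],[1,9.5,2.6,-0.2,0],[1,10.5,2.9,-0.6,0],[1,10.5,2.9,-0.6,0]]}}

```text
time_s: 12.58
ee_pos: [0.5444, -0.0013, 0.3681]
eef_rot: [-3.141, 0.0, 1.833]
force: [-3.9, -2.2, -0.0]
grip_width: 0.0009
grip_force: 1.7
```

Run:
```python
from h import *
o,w,W=wrist();print(o["ee_pos"],np.round(o["force"],2),o["grip_width"])
s=ctrl.camera("scene")["image"][130:310,230:430,::-1]
im=np.zeros((480,800,3),np.uint8);im[:,:500]=w["image"][:,70:570,::-1];im[:270,500:]=cv2.resize(s,(300,270));cv2.imwrite("pics/m6.png",im)
```

```text
[ 0.54440167 -0.00131602  0.36814391] [-3.92 -2.23 -0.03] 0.0008892432098435105
```

View pics/m6.png

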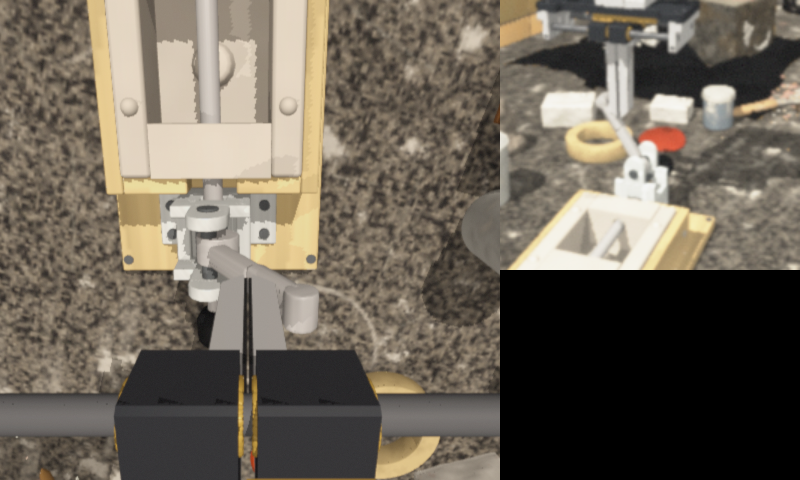

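The lever is past vertical and rests against the fingers at (265,290). I'll continue over and down.

{"method": "servo_tool", "body": {"motion": [[1,0.5,0.1,-0.3,0],[1,0.9,0.2,-0.7,0],[1,1.4,0.3,-1,0],[1,1.8,0.4,-1.4,0],[1,2.2,0.6,-2,0],[1,2.6,0.7,-2.6,0],[1,3.0,0.8,-3.2,0],[1,3.3,0.8,-3.9,0],[1,3.5,0.9,-4.7,0],[1,3.6,0.9,-5.2,0],[1,3.6,0.9,-5.4,0],[1,3.6,0.9,-5.4,0]]}}

```text
time_s: 14.18
ee_pos: [0.5799, 0.0076, 0.3145]
eef_rot: [-3.141, -0.0, 1.833]
force: [0.2, -0.2, -0.1]
grip_width: -0.0001
grip_force: 0.0
```

{"method": "servo_tool", "body": {"motion": [[1,0,0,2,0],[1,0,0,5,0],[1,0,0,8,0],[1,-2,-3,10,0],[1,-4,-6,10,0],[1,-6,-10,10,0],[1,-6,-10,10,0]]}}

```text
time_s: 15.05
ee_pos: [0.519, -0.0941, 0.4152]
eef_rot: [3.141, 0.001, 1.83]
force: [0.8, 0.2, 0.4]
grip_width: 0.0003
grip_force: 0.0
```

Run:
```python
from h import *
o,w,W=wrist();print(o["ee_pos"],np.round(o["force"],2))
s=ctrl.camera("scene")["image"][150:330,230:430,::-1]
im=np.zeros((480,800,3),np.uint8);im[:,:500]=w["image"][:,70:570,::-1];im[:270,500:]=cv2.resize(s,(300,270));cv2.imwrite("pics/m7.png",im)
```

```text
[ 0.51895384 -0.09413855  0.41517037] [0.79 0.23 0.42]
```

View pics/m7.png

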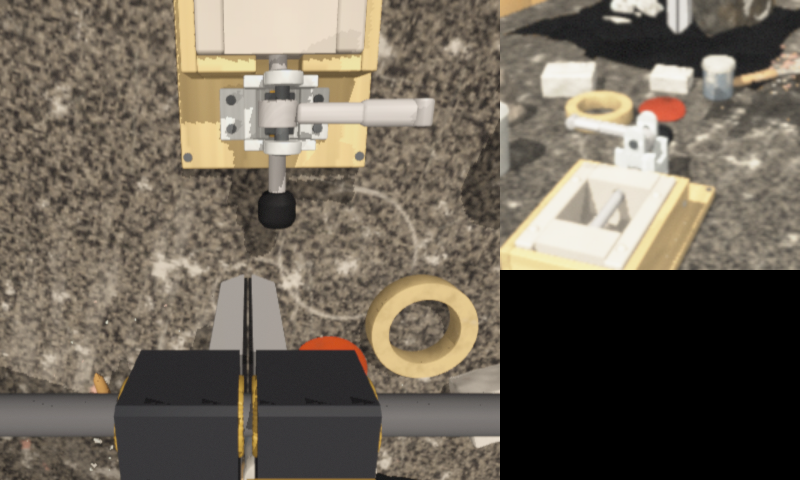

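The lever lies level to the right, with its tip at (425,112). The knob is at (277,210). I'll check the knob position and hand in.

Run:
```python
from h import *
o,w,W=wrist();K=onz(w,347.5,210,.062,W);ax=np.array([-.2595,.9657,0]);mx=np.array([.9657,.2595,0]);d=(K-[.55654,-.13773,.062])@ax
H=np.array([.5211,-.0079,0]);P=onz(w,504,112,.108,W)
print(d,"tip end",(P-H)@mx)
if abs(d-.0585)<.003: print(ctrl.hand_in())
```

```text
0.05948613769864333 tip end 0.10416938400316324
the job is handed in; nothing more can be done
None
```

The rod is seated in the socket and clamped, with the lever down on its stop as far as the last pictures show. I estimate it was pressed home at about 7 N, under the 15 N limit. The job was handed in at about 15 s, and the result was not reported.

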